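# Press a box corner home with an assembly square

## Robot

A 6-joint arm with a two-finger parallel gripper is mounted at the origin on the work surface. World frame = base frame: x ahead of the robot, y to its left, z up, the work surface at z = 0. Lengths are in m, angles in degrees, forces in N, time in s.
With the tool pointing down it reaches from about 0.3 to 0.75 m from the base axis. Payload 8.5 kg.
Tool frame: the origin (TCP) lies on the centre line of the jaws, within the pads' length; the fingertips stand 14 mm ahead of it and the grasp point (between the pads) lies 5 mm behind it; z points along the fingers, x is the direction in which the jaws open and shut, and the axes are right-handed (so a half turn about z gives the same grasp; the last joint's range is limited). The gripper opens to 85 mm and grips with 20 to 120 N. Pads are 22 mm wide; open, the fingers measure 114 mm over their backs; the gripper's body (76 mm by 85 mm) begins 54 mm behind the grasp point. The pads swing forward as they close: fully open they stand 13 mm farther back than shut.
Start: joints at [60.029, 21.807, 74.336, -0, 83.858, -12.336], TCP at [0.167, 0.524, 0.245] pointing down, gripper open.
Joint ranges: [-178.18, 178.18], [-50.72, 133.34], [12.68, 142.11], [-81.47, 261.47], [9.98, 163.14], [-165.26, 165.26]. Speed limits (degrees/s): [136.94, 136.94, 180, 180, 180, 180].

## Interface

Orientations are given as a 3x3 rotation matrix whose columns are the frame's x, y, z axes.
In Python, from rig import * gives the robot as it stands.
- The arm moves only by the shell command python3 -m crank 'ROWS' [FORCE]. ROWS is JSON, one flat list of numbers, 7 for each row, row after row: the turn, a rotation vector about the world's x, y, z in rad, then the shift along the world's x, y, z in m, then the opening in per cent of the stroke, from 0 (shut) to 100 (fully open). A call has 1 to 20 rows; each row shifts and turns the commanded pose from where the row before left it; what a row does not reach is not made up. A row lasts 1/10 s, in which the tool goes at most 50 mm and 8.59 degrees, less where a joint would pass 70% of its speed; a pose out of reach is approached as far as the arm can. A call is refused whole if a number of a shift passes 0.05 or a number of a turn 0.15, either way. A call with a gripper value outside its range is refused whole. The fingers move at their own pace and stop on an object; FORCE is the grip in N (left out, the last holds). Time passes only in rows, so rows that do not move let the fingers close. It gives the time, the measured TCP pose, the force and the opening at its end, in the units of the state.
- observe(): the state, without advancing time (a new reading comes with each control period).
- get_image(name): name is "side" or "top"; returns a dict with "frame" (384x512x3 uint8, red, green, blue), "fov_y" (degrees; the focal length in pixels is half the picture's height over the tangent of half this angle, whatever the lens; pixels are square), "cx", "cy" (the principal point, pixels), "world_to_cam" (4x4, takes a point from world to camera coordinates). Camera axes: x right, y up, looking along -z (the intrinsics and any distortion apply to the point x, -y, -z); pixel columns grow to the right and rows downward; lengths in m; the calibration is good to about 2 mm. A picture is of the moment at which its call begins. There is no depth.
- close_job(): hands the job in, once; it reports no verdict.
The state is a dict: "time_s": time; "q": joint angles; "qvel": joint speeds; "joint_efforts": joint torques, N m; "position": TCP position; "tool_rot": TCP orientation; "ft_force": force on the tool from outside, world axes, zero at the start; "wrist_torque": the same for the moment, N m; "grip_width": finger opening in m.
Only numpy, scipy, OpenCV 4.12 (cv2) and the standard library are available. Lean on these libraries where they do the work, as an engineer would, in place of code of your own. Each camera call takes 0.05 s, during which the arm holds its last target. There are 200 camera calls.

## Task

The front of the small wooden box on the bench has crept out of its dowels. Pick up the aluminium assembly square by its handle and press its two inside faces against the outside of the box corner, gently but firmly on both the front and the side at once, until the front is fully home and no gap shows, and keep it pressed there for about a second. Then let go and leave the square lying on the bench, flush against both faces; never use the gripper itself on the panels, never press hard enough to bruise the wood, and leave everything else where it is.

Things in the scene. Friction and masses are not known exactly. Their poses are not given: they have to be found in the camera images.
- box: Shallow open box of brown wood, 200 x 150 mm outside, 50 mm high, panels 12 mm thick, held down on the bench (cannot move). Origin: the outer corner to be checked, at bench height (when the front is home). Box x runs along the outside face of the side panel, away from the corner; box y runs along the outside face of the front panel; z up. The box fills its +x +y quadrant; the free bench is on its -x and -y sides. Two low steel hold-down plates at the far panels.
- side_panel: The fixed side panel, part of the box: its outside face is the plane y = 0 of the box frame, from x = 12 to 200 mm, z 0 to 50 mm. Same origin and axes as box. Wood bruises if pressed with more than 22 N; about 6 to 12 N is a good press.
- front_panel: The front panel, 12 x 150 x 48 mm (its lower edge 2 mm above the bench), sliding on dowels along box x only. Its frame is that of the box shifted with it: its outside face is its own plane x = 0, from y = 0 to 150 mm. About 7 N of friction resists it (it stays where left); when home it meets a rigid stop. Wood bruises if pressed with more than 22 N; about 10 to 14 N is a good press.
- front (a joint): How far the front panel stands out from home, along box -x (m): 0 is home with the joint closed, 0.014 the furthest out. Aluminium on wood rubs at about 0.6 of the pressing force, so leaning on the side while the front still has to slide can jam it: press the side only lightly until the front is home, then press both about equally.
- square: Aluminium L-shaped assembly square lying flat, legs 20 mm high and 28 mm wide, 0.17 to 0.33 kg. Origin: where its two inside faces meet, at its underside. One leg runs along its +y (inside face in its plane x = 0, from y = 18 to 90 mm) and presses the front; the other runs along its +x (inside face in its plane y = 0, from x = 18 to 90 mm) and presses the side. At the inner corner it is relieved by 4 mm. Seated on the home corner, its frame coincides with the box frame. z up.
- handle (a point): Point in the black handle of the square, 45 mm above its underside at square x = -16, y = -16 mm. The handle is an upright bar, 18 mm thick and 40 mm long, from 20 to 65 mm above the underside; its length runs along the bisector of the square (square yaw + 45 degrees), so fingers close across it at square yaw - 45 degrees.
- front_tip (a point): Point near the end of the inside face that presses the front: square x = 0, y = 85, z = 10 mm.
- side_tip (a point): Point near the end of the inside face that presses the side: square x = 85, y = 0, z = 10 mm.
- offcut: Loose wood offcut, 60 x 35 x 25 mm, lying inside the box; leave alone. Origin: centre of underside.
- bottle: Blue bottle, 48 mm diameter, 140 mm high; leave alone. Origin: centre of underside.
- jar: Small jar, 52 mm diameter, 40 mm high; leave alone. Origin: centre of underside.
- tape: Yellow tape measure, 65 x 32 x 62 mm; leave alone. Origin: centre of underside.
- pencil: Flat carpenter's pencil, 165 x 13 x 8 mm, along its x; leave alone. Origin: underside, mid-length.
- screwdriver: Screwdriver, 190 mm, lying along its x; leave alone.
- rule: Steel rule, 200 x 28 x 3 mm, along its x; leave alone. Origin: centre of underside.
There are look-alikes about, which are no part of the job. Leave any black or white look-alike of the side_panel alone.

How it is judged:
By the outcome, as a careful person would: the job done as asked, in the order asked, and still so for the second after the job is handed in, with the robot touching nothing.
It also fails if it takes over 70 s, if anything falls off the work surface, if the arm or the gripper's body presses on something with over 40 N, if the wrist force passes 120 N, or if a joint passes its speed limit or range.

## Working session

There is one attempt and no reset: what is moved stays moved. The work goes in short steps, Python scripts to look and compute and a shell command to move; the robot and the scene stay as the last step left them, time stands still between calls to the robot, and variables do not carry over. Pictures are saved under pics/ and viewed, about 8 in all and at most 12, crops included, and the job is handed in when it is done.

```bash
ls; mkdir -p pics
python3 - <<'E'
from rig import *
import cv2
for n in("top","side"):
    d=get_image(n);cv2.imwrite(f"pics/{n}0.png",d["frame"][:,:,::-1]);print(n,d["fov_y"],d["cx"],d["cy"],[k for k in d],d["world_to_cam"])
print(observe())
E
```

```text
pics
top 49.19919370035634 250.25391581565987 187.83919744063448 ['frame', 'fov_y', 'cx', 'cy', 'world_to_cam'] [[ 0.06210487 -0.99805711 -0.00499865 -0.00650111]
 [ 0.97496973  0.05959543  0.21420179 -0.55824608]
 [-0.21348772 -0.0181765   0.97677664 -1.02657654]
 [ 0.          0.          0.          1.        ]]
side 46.25270327216908 260.0299182466969 183.47557771427714 ['frame', 'fov_y', 'cx', 'cy', 'world_to_cam'] [[-0.99586948 -0.09007791  0.0113998   0.56190257]
 [ 0.05726568 -0.52569654  0.84874248 -0.08931835]
 [-0.07046011  0.84588954  0.52868351 -1.16701702]
 [ 0.          0.          0.          1.        ]]
{'time_s': 0.1, 'q': array([ 6.00305285e+01,  2.18379830e+01,  7.43794940e+01, -1.77565069e-03,
        8.38591551e+01, -1.23351974e+01]), 'qvel': array([-0.01991839, -0.10139817, -0.21270539, -0.03615878, -0.009816  ,
       -0.01443963]), 'joint_efforts': array([ 3.89269771e-03, -4.49218726e+01, -2.31655544e+01, -1.90859196e-04,
        3.68618552e-03, -1.04621738e-04]), 'position': array([0.16649335, 0.52393221, 0.24477091]), 'tool_rot': array([[ 3.02936430e-01,  9.53010550e-01, -6.41429822e-04],
       [ 9.53009861e-01, -3.02937002e-01, -1.17404056e-03],
       [-1.31318587e-03, -2.55629289e-04, -9.99999105e-01]]), 'ft_force': array([0.17084751, 0.61192942, 1.20897081]), 'wrist_torque': array([-0.0002458 ,  0.01358795,  0.05591062]), 'grip_width': 0.08547482829523828}
```

View pics/top0.png

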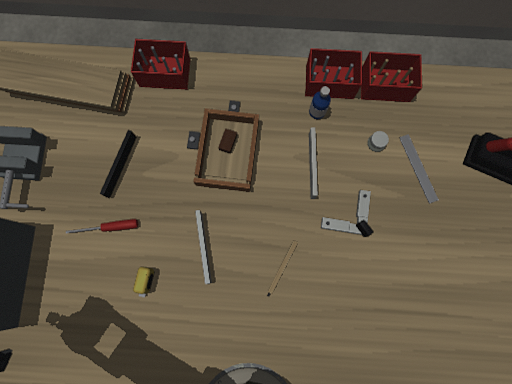

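View pics/side0.png

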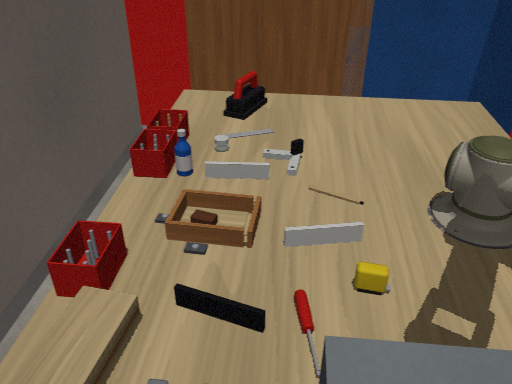

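```bash
cat > h.py <<'E'
from rig import *
import cv2, numpy as np
def cam(d):
    W=np.array(d["world_to_cam"]);f=192/np.tan(np.radians(d["fov_y"]/2));return W,f,d["cx"],d["cy"]
def ray(d,u,v,z):
    W,f,cx,cy=cam(d);R=W[:3,:3];c=-R.T@W[:3,3]
    w=R.T@np.array([(u-cx)/f,-(v-cy)/f,-1]);return c+w*(z-c[2])/w[2]
def proj(d,p):
    W,f,cx,cy=cam(d);q=W[:3,:3]@np.array(p)+W[:3,3];return np.array([cx-f*q[0]/q[2],cy+f*q[1]/q[2]])
def crop(d,x0,y0,w,h,s):
    return cv2.resize(d["frame"][y0:y0+h,x0:x0+w,::-1],None,fx=s,fy=s,interpolation=cv2.INTER_CUBIC)
E
python3 - <<'E'
from h import *
t=get_image("top");s=get_image("side")
a=crop(t,190,98,75,97,4);b=crop(t,312,180,70,65,5)
c=crop(s,160,185,110,62,4);e=crop(s,255,130,55,50,5)
im=np.zeros((600,800,3),np.uint8)
im[:350,:350]=0
for q,(x,y) in((a[:340],(0,0)),(b,(310,0)),(c,(0,350)),(e,(450,340))):
    q=q[:600-y,:800-x];im[y:y+q.shape[0],x:x+q.shape[1]]=q
im=np.clip(im.astype(float)*1.3,0,255).astype(np.uint8)
cv2.imwrite("pics/crop1.png",im)
E
```

```text
(no output)
```

View pics/crop1.png

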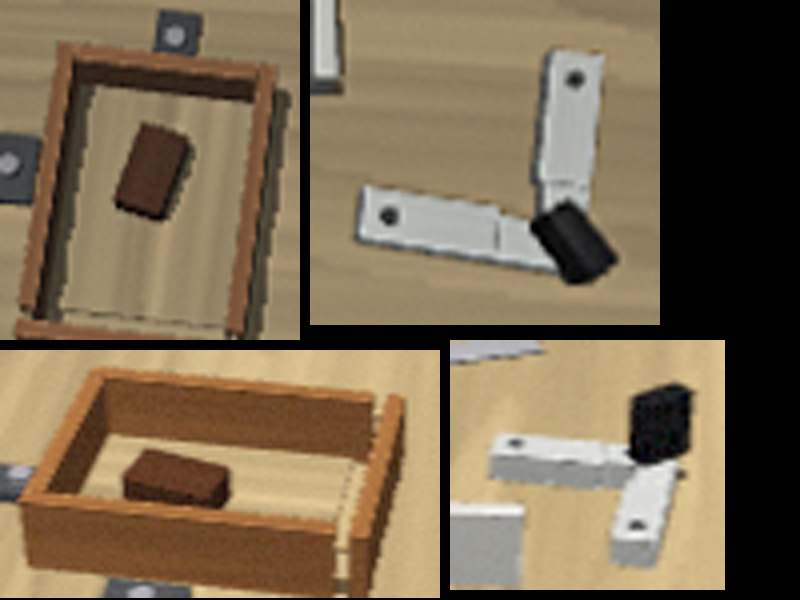

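```bash
cat > m.py <<'E'
from h import *
def fit(P):  # robust line: point, dir
    P=np.float32(P);v=cv2.fitLine(P*1000,cv2.DIST_HUBER,0,.1,.01).ravel();return v[2:]/1000,v[:2]
def isect(a,b):
    (p,u),(q,v)=a,b;s=np.linalg.solve(np.c_[u,-v],q-p);return p+u*s[0]
def ang(l): return np.degrees(np.arctan(l[1][1]/l[1][0])) if abs(l[1][0])>.5 else np.degrees(np.arctan2(-l[1][0]*np.sign(l[1][1]),abs(l[1][1])))
def big(m):
    n,L,S,C=cv2.connectedComponentsWithStats(m.astype(np.uint8));k=1+S[1:,4].argmax();return L==k
def scan(f,line_u,lo,hi,axis): # subpixel edge: half level crossing between lo->hi
    pass
def square(d,roi,z=.02):
    x0,y0,w,h=roi;f=d["frame"][y0:y0+h,x0:x0+w].astype(float)
    b=f[:,:,2]; m=(b>150)
    return m
E
python3 - <<'E'
from m import *
t=get_image("top")
f=t["frame"].astype(int)
for v in(140,160): print(v,[tuple(f[v,u]) for u in range(246,262)])
for u in(225,): print([tuple(f[v,u]) for v in range(174,194)])
print([tuple(f[210,u]) for u in range(354,374)])
print([tuple(f[v,340]) for v in range(214,238)])
E
```

```text
140 [(np.int64(114), np.int64(102), np.int64(78)), (np.int64(113), np.int64(100), np.int64(77)), (np.int64(114), np.int64(101), np.int64(79)), (np.int64(116), np.int64(103), np.int64(79)), (np.int64(116), np.int64(103), np.int64(80)), (np.int64(103), np.int64(88), np.int64(66)), (np.int64(91), np.int64(61), np.int64(41)), (np.int64(92), np.int64(64), np.int64(44)), (np.int64(102), np.int64(73), np.int64(50)), (np.int64(101), np.int64(70), np.int64(48)), (np.int64(35), np.int64(31), np.int64(24)), (np.int64(62), np.int64(56), np.int64(45)), (np.int64(57), np.int64(52), np.int64(40)), (np.int64(72), np.int64(65), np.int64(49)), (np.int64(116), np.int64(103), np.int64(80)), (np.int64(126), np.int64(112), np.int64(85))]
160 [(np.int64(114), np.int64(101), np.int64(78)), (np.int64(115), np.int64(103), np.int64(79)), (np.int64(117), np.int64(103), np.int64(78)), (np.int64(105), np.int64(80), np.int64(54)), (np.int64(91), np.int64(62), np.int64(43)), (np.int64(97), np.int64(68), np.int64(48)), (np.int64(96), np.int64(67), np.int64(46)), (np.int64(57), np.int64(41), np.int64(30)), (np.int64(
[... 2579 characters left out ...]
(135)), (np.int64(136), np.int64(139), np.int64(135)), (np.int64(138), np.int64(141), np.int64(137)), (np.int64(136), np.int64(139), np.int64(137)), (np.int64(135), np.int64(137), np.int64(133)), (np.int64(136), np.int64(138), np.int64(134)), (np.int64(137), np.int64(141), np.int64(137)), (np.int64(145), np.int64(148), np.int64(145)), (np.int64(92), np.int64(94), np.int64(95)), (np.int64(82), np.int64(74), np.int64(61)), (np.int64(118), np.int64(105), np.int64(79)), (np.int64(124), np.int64(109), np.int64(83)), (np.int64(123), np.int64(110), np.int64(83)), (np.int64(127), np.int64(113), np.int64(87)), (np.int64(130), np.int64(115), np.int64(88)), (np.int64(124), np.int64(110), np.int64(84))]
```

```bash
cat >> m.py <<'E'
def cross(prof,i,step,lev):
    while prof[i]>lev: i+=step
    return i-step*(lev-prof[i])/(prof[i-step]-prof[i])
def rep(n,l,ax):
    d=l[1]*np.sign(l[1][ax]);a=np.degrees(np.arctan2(d[1],d[0]))-(90 if ax else 0)
    print(n,"pt",l[0].round(4),"yaw",round(a,2));return a
def squ(t,rv=range(196,213),ru=range(328,350),cu=362.5,cv_=224):
    b=t["frame"][:,:,2].astype(float);L={}
    g=lambda u,v:ray(t,u,v,.02)[:2]
    L["xin"]=fit([g(cross(b[v],int(cu),-1,104),v) for v in rv]);L["xout"]=fit([g(cross(b[v],int(cu),1,104),v) for v in rv])
    L["yin"]=fit([g(u,cross(b[:,u],int(cv_+(u-ru[0])*.1),-1,104)) for u in ru]);L["yout"]=fit([g(u,cross(b[:,u],int(cv_+(u-ru[0])*.1),1,104)) for u in ru])
    for k in L: rep(k,L[k],0 if k[0]=="x" else 1)
    o=isect(L["xin"],L["yin"]);q=isect(L["xout"],L["yout"]);print("origin",o.round(4),"outer",q.round(4),"diff",(q-o).round(4));return o
E
python3 - <<'E'
from m import *
t=get_image("top");r=t["frame"][:,:,0].astype(float)
g=lambda u,v,z=.05:ray(t,u,v,z)[:2]
S=fit([g(cross(r[v],int(round(256.5-(v-122)*.125-1.2)),1,78),v) for v in range(120,180)])
F=fit([g(u,cross(r[:,u],int(183+(u-225)*.1),1,75)) for u in range(200,246)])
Fb=[g(u,cross(-r[:,u],int(187+(u-225)*.1),1,-70),.002) for u in range(200,246)];Fb=fit(Fb)
rep("side",S,0);rep("front",F,1);rep("frontlow",Fb,1);print("corner(out)",isect(S,F),isect(S,Fb))
squ(t)
# side view : square handle / front top pts
s=get_image("side")
h=(t["frame"].max(2)<45);h[:215]=h[245:]=0;h[:,:345]=h[:,380:]=0;h=big(h)
v,u=np.nonzero(h);print("top handle cent",u.mean(),v.mean(),ray(t,u.mean(),v.mean(),.06), cv2.minAreaRect(np.float32(np.c_[u,v])))
h=(s["frame"].max(2)<60);h[:130]=h[165:]=0;h[:,:280]=h[:,310:]=0;h=big(h);v,u=np.nonzero(h);print("side handle cent",u.mean(),v.mean(),ray(s,u.mean(),v.mean(),.043))
E
```

```text
side pt [0.6675 0.0247] yaw -3.5
front pt [0.5634 0.1012] yaw -3.42
frontlow pt [0.5641 0.1042] yaw -3.1
corner(out) [0.5592458  0.03130075] [0.5601883  0.03124308]
xin pt [ 0.5428 -0.2621] yaw -6.11
xout pt [ 0.5374 -0.2891] yaw -5.23
yin pt [ 0.4952 -0.212 ] yaw -5.48
yout pt [ 0.4679 -0.2103] yaw -4.72
origin [ 0.4909 -0.2566] outer [ 0.462  -0.2822] diff [-0.0289 -0.0256]
top handle cent 364.111801242236 228.3975155279503 [ 0.47021321 -0.26685415  0.06      ] ((364.1617431640625, 228.10289001464844), (16.120866775512695, 10.804409980773926), 59.036251068115234)
side handle cent 296.578313253012 146.63253012048193 [ 0.47431255 -0.26771187  0.043     ]
```

```bash
python3 -m crank '[0,0,-0.143,0.0153,-0.0398,-0.006,100, 0,0,-0.143,0.0153,-0.0398,-0.006,100, 0,0,-0.143,0.0153,-0.0398,-0.006,100, 0,0,-0.143,0.0153,-0.0398,-0.006,100, 0,0,-0.143,0.0153,-0.0398,-0.006,100, 0,0,-0.143,0.0153,-0.0398,-0.006,100, 0,0,-0.143,0.0153,-0.0398,-0.006,100, 0,0,-0.143,0.0153,-0.0398,-0.006,100, 0,0,-0.143,0.0153,-0.0398,-0.006,100, 0,0,-0.143,0.0153,-0.0398,-0.006,100, 0,0,-0.143,0.0153,-0.0398,-0.006,100, 0,0,-0.143,0.0153,-0.0398,-0.006,100, 0,0,-0.143,0.0153,-0.0398,-0.006,100, 0,0,-0.143,0.0153,-0.0398,-0.006,100, 0,0,-0.141,0.0153,-0.0398,-0.006,100, 0,0,0,0.0153,-0.0398,-0.006,100, 0,0,0,0.0153,-0.0398,-0.006,100, 0,0,0,0.0153,-0.0398,-0.006,100, 0,0,0,0.0153,-0.0398,-0.006,100, 0,0,0,0.0153,-0.0398,-0.006,100]' 80
python3 - <<'E'
from h import *
o=observe();R=o["tool_rot"];print(o["time_s"],o["q"].round(1),o["position"],np.degrees(np.arctan2(R[1,0],R[0,0])),R.round(4),o["ft_force"])
a=crop(get_image("top"),300,170,100,75,5);b=crop(get_image("side"),245,90,75,90,5)
im=np.zeros((450,875,3),np.uint8);im[:375,:500]=a;im[:,500:]=b
cv2.imwrite("pics/hover.png",cv2.resize(im,(778,400)))
E
```

```text
time_s: 2.35
position: [0.473, -0.2737, 0.125]
tool_rot: [[0.637, -0.771, 0.0], [-0.771, -0.637, 0.0], [-0.0, -0.0, -1.0]]
ft_force: [0.9, 0.5, 0.9]
grip_width: 0.0855
2.35 [-42.5  28.2  85.5   0.   66.4   8. ] [ 0.47299233 -0.27369285  0.125019  ] -50.43946760676205 [[ 6.369e-01 -7.710e-01  0.000e+00]
 [-7.710e-01 -6.369e-01  0.000e+00]
 [-0.000e+00 -1.000e-04 -1.000e+00]] [0.93870373 0.45106856 0.85915439]
```

View pics/hover.png

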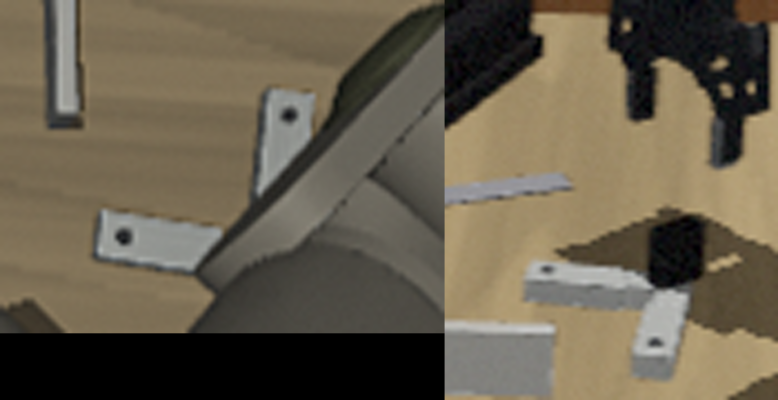

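```bash
python3 -m crank '[0,0,0,0.0005,0.0027,-0.016,100, 0,0,0,0,0,-0.02,100, 0,0,0,0,0,-0.02,100, 0,0,0,0,0,-0.015,100, 0,0,0,0,0,-0.01,100, 0,0,0,0,0,-0.005,100, 0,0,0,0,0,0,100, 0,0,0,0,0,0,40, 0,0,0,0,0,0,10, 0,0,0,0,0,0,0, 0,0,0,0,0,0,0, 0,0,0,0,0,0,0, 0,0,0,0,0,0,0, 0,0,0,0,0,0,0]' 80;python3 -c "
from rig import *;o=observe();print(o['position'],o['ft_force'],o['wrist_torque'])"
```

```text
time_s: 3.85
position: [0.4734, -0.2695, 0.0398]
tool_rot: [[0.637, -0.771, 0.001], [-0.771, -0.637, -0.001], [0.001, -0.0, -1.0]]
ft_force: [1.1, -1.0, 4.8]
grip_width: 0.0172
[ 0.47341078 -0.26950785  0.03978528] [ 1.10144289 -0.96508709  4.82153652] [-0.03546317  0.04607605 -0.04371635]
```

```bash
python3 -m crank '[0,0,0,0,0,0.01,0, 0,0,0,0,0,0.02,0, 0,0,0,0,0,0.025,0, 0,0,0,0,0,0.025,0, 0,0,0.0034,0.0054,0.0277,0,0, 0,0,0.0034,0.0054,0.0277,0,0, 0,0,0.0034,0.0054,0.0277,0,0, 0,0,0.0034,0.0054,0.0277,0,0, 0,0,0.0034,0.0054,0.0277,0,0, 0,0,0.0034,0.0054,0.0277,0,0, 0,0,0.0034,0.0054,0.0277,0,0, 0,0,0.0034,0.0054,0.0277,0,0, 0,0,0.0034,0.0054,0.0277,0,0, 0,0,0.0034,0.005,0.0275,0,0, 0,0,0,0,0,-0.025,0, 0,0,0,0,0,-0.025,0, 0,0,0,0,0,-0.015,0, 0,0,0,0,0,0,0, 0,0,0,0,0,0,0]';python3 - <<'E'
from h import *
o=observe();R=o["tool_rot"];print(o["time_s"],o["position"],np.degrees(np.arctan2(R[1,0],R[0,0])),o["ft_force"],o["wrist_torque"])
a=crop(get_image("top"),190,130,90,85,5);b=crop(get_image("side"),165,150,100,110,4)
im=np.zeros((440,850,3),np.uint8);im[:425,:450]=a;im[:,450:]=b
cv2.imwrite("pics/near.png",cv2.resize(im,(800,414)))
E
```

```text
time_s: 5.75
position: [0.5267, 0.0077, 0.0547]
tool_rot: [[0.663, -0.749, -0.001], [-0.749, -0.663, 0.0], [-0.0, 0.0, -1.0]]
ft_force: [0.1, -0.0, -2.5]
grip_width: 0.017
5.75 [0.52667678 0.00765842 0.05470828] -48.470832216098366 [ 0.12253834 -0.04101498 -2.49507039] [-0.07013926 -0.00632768 -0.05266657]
```

View pics/near.png

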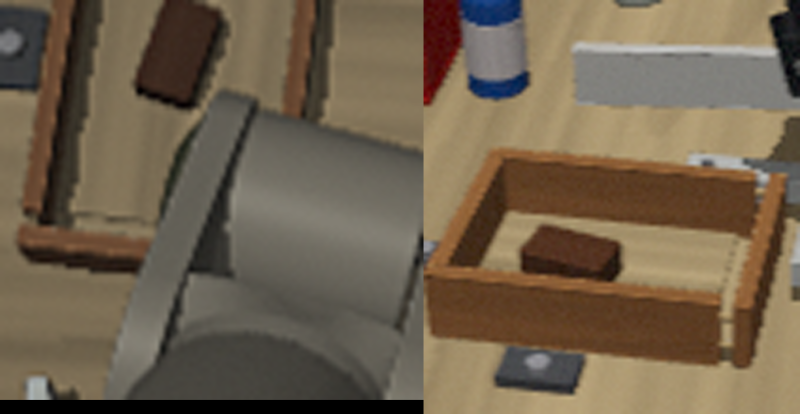

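```bash
cat > st.py <<'E'
from h import *
o=observe();R=o["tool_rot"];a=np.radians(-3.45);B=np.array([[np.cos(a),np.sin(a)],[-np.sin(a),np.cos(a)]])
p=o["position"];f=o["ft_force"]
h=R@[-.0,0,0]
org=B@p[:2]+.016 # square origin in box-aligned axes (relative to base)
print("t",round(o["time_s"],2),"box-axes org",org.round(4),"z",p[2].round(4),"yaw",round(np.degrees(np.arctan2(R[1,0],R[0,0]))+45,2),"Fbox",(B@f[:2]).round(2),"Fz",f[2].round(2),"T",o["wrist_torque"].round(3),"w",round(o["grip_width"],4))
E
python3 -c "
from h import *
a=np.radians(-3.45);print(np.array([[np.cos(a),np.sin(a)],[-np.sin(a),np.cos(a)]])@[.5595,.0313])"
python3 -m crank '[0,0,0,0,0,-0.01,0, 0,0,0,0,0,-0.003,0, 0,0,0,0,0,-0.001,0,0,0,0,0,0,0,0,0,0,0,0,0,0,0]' 110; python3 st.py
python3 -m crank '[0,0,0,0.0001,0.002,0,0,0,0,0,0.0001,0.002,0,0,0,0,0,0.0001,0.001,0,0,0,0,0,0.0001,0.001,0,0,0,0,0,0,0,0,0]';python3 st.py
```

```text
[0.55660246 0.06491257]
time_s: 6.35
position: [0.5268, 0.0076, 0.0404]
tool_rot: [[0.663, -0.749, 0.0], [-0.749, -0.663, -0.0], [0.0, -0.0, -1.0]]
ft_force: [-0.5, -0.1, -2.3]
grip_width: 0.0167
t 6.35 box-axes org [0.5414 0.0553] z 0.0404 yaw -3.47 Fbox [-0.48 -0.16] Fz -2.32 T [-0.063  0.069  0.01 ] w 0.0167
time_s: 6.85
position: [0.5271, 0.0138, 0.0403]
tool_rot: [[0.663, -0.748, 0.0], [-0.748, -0.663, -0.0], [0.0, -0.0, -1.0]]
ft_force: [0.4, 0.6, -2.7]
grip_width: 0.0171
t 6.85 box-axes org [0.5414 0.0615] z 0.0403 yaw -3.46 Fbox [0.33 0.59] Fz -2.74 T [-0.063  0.066  0.024] w 0.0171
```

```bash
python3 -m crank '[0,0,0,0,0.001,0,0,0,0,0,0,0,0,0]'|tail -2|head -1; python3 st.py
python3 -m crank '[0,0,0,0,0.001,0,0,0,0,0,0,0,0,0]'|tail -2|head -1; python3 st.py
python3 -m crank '[0,0,0,0,0.0005,0,0,0,0,0,0,0,0,0]'|tail -2|head -1; python3 st.py
python3 -m crank '[0,0,0,0,0.0005,0,0,0,0,0,0,0,0,0]'|tail -2|head -1; python3 st.py
```

```text
ft_force: [1.1, 0.4, -3.1]
t 7.05 box-axes org [0.5413 0.0624] z 0.0403 yaw -3.47 Fbox [1.08 0.47] Fz -3.07 T [-0.099  0.061 -0.026] w 0.0168
ft_force: [0.3, -0.3, -2.4]
t 7.25 box-axes org [0.5412 0.0634] z 0.0403 yaw -3.47 Fbox [ 0.37 -0.3 ] Fz -2.37 T [-0.037  0.148 -0.013] w 0.017
ft_force: [0.1, 0.4, -2.9]
t 7.45 box-axes org [0.5412 0.0639] z 0.0403 yaw -3.47 Fbox [0.04 0.38] Fz -2.88 T [-0.022  0.055  0.014] w 0.0165
ft_force: [-0.3, -0.3, -3.7]
t 7.65 box-axes org [0.5412 0.0644] z 0.0403 yaw -3.47 Fbox [-0.25 -0.35] Fz -3.71 T [-0.1    0.087 -0.006] w 0.0167
```

```bash
python3 -m crank '[0,0,0,0,0.0005,0,0,0,0,0,0,0,0,0]'|tail -2|head -1; python3 st.py
python3 -m crank '[0,0,0,0,0.0005,0,0,0,0,0,0,0,0,0]'|tail -2|head -1; python3 st.py
python3 -m crank '[0,0,0,0,0.0005,0,0,0,0,0,0,0,0,0]'|tail -2|head -1; python3 st.py
```

```text
ft_force: [-0.1, 0.3, -3.4]
t 7.85 box-axes org [0.5411 0.0648] z 0.0403 yaw -3.47 Fbox [-0.08  0.32] Fz -3.4 T [-0.143  0.063 -0.003] w 0.0166
ft_force: [0.4, -4.0, -2.5]
t 8.05 box-axes org [0.5412 0.065 ] z 0.0404 yaw -3.47 Fbox [ 0.64 -4.01] Fz -2.51 T [-0.762  0.176 -0.115] w 0.0168
ft_force: [-1.0, -6.7, -2.1]
t 8.25 box-axes org [0.5411 0.0651] z 0.0404 yaw -3.48 Fbox [-0.59 -6.72] Fz -2.1 T [-1.213  0.289 -0.231] w 0.0167
```

```bash
python3 -m crank '[0,0,0,0,-0.0012,0,0,0,0,0,0.003,-0.0002,0,0,0,0,0,0.004,-0.0002,0,0,0,0,0,0.004,-0.0002,0,0,0,0,0,0.002,-0.0001,0,0,0,0,0,0,0,0,0,0,0,0,0,0,0,0]'|tail -2|head -1; python3 st.py
python3 -m crank '[0,0,0,0.001,0,0,0,0,0,0,0,0,0,0]'|tail -2|head -1; python3 st.py
python3 -m crank '[0,0,0,0.0005,0,0,0,0,0,0,0,0,0,0]'|tail -2|head -1; python3 st.py
```

```text
ft_force: [0.4, -0.4, -2.3]
t 8.95 box-axes org [0.5541 0.0648] z 0.0403 yaw -3.46 Fbox [ 0.45 -0.39] Fz -2.26 T [-0.052  0.073  0.016] w 0.017
ft_force: [0.1, -0.7, -3.4]
t 9.15 box-axes org [0.5552 0.0648] z 0.0403 yaw -3.47 Fbox [ 0.17 -0.7 ] Fz -3.43 T [-0.016  0.089  0.016] w 0.017
ft_force: [-0.2, -0.9, -3.3]
t 9.35 box-axes org [0.5557 0.0648] z 0.0403 yaw -3.47 Fbox [-0.1  -0.86] Fz -3.31 T [-0.032  0.107  0.007] w 0.0168
```

```bash
python3 -m crank '[0,0,0,0.0005,-0.0002,0,0,0,0,0,0,0,0,0]'|tail -2|head -1; python3 st.py
python3 -m crank '[0,0,0,0.0005,0,0,0,0,0,0,0,0,0,0]'|tail -2|head -1; python3 st.py
python3 -m crank '[0,0,0,0.0005,0,0,0,0,0,0,0,0,0,0]'|tail -2|head -1; python3 st.py
python3 -m crank '[0,0,0,0.0005,0,0,0,0,0,0,0,0,0,0]'|tail -2|head -1; python3 st.py
```

```text
ft_force: [-0.5, 0.2, -3.2]
t 9.55 box-axes org [0.556  0.0647] z 0.0403 yaw -3.47 Fbox [-0.48  0.19] Fz -3.24 T [0.01 0.17 0.05] w 0.0168
ft_force: [-2.6, -0.4, -2.1]
t 9.75 box-axes org [0.5563 0.0646] z 0.0402 yaw -3.45 Fbox [-2.6  -0.57] Fz -2.05 T [-0.058  0.506  0.245] w 0.0169
ft_force: [-5.5, -0.8, -1.0]
t 9.95 box-axes org [0.5565 0.0646] z 0.0402 yaw -3.44 Fbox [-5.47 -1.14] Fz -0.96 T [-0.11   0.957  0.447] w 0.0166
ft_force: [-7.1, -1.1, 0.9]
t 10.15 box-axes org [0.5566 0.0646] z 0.0402 yaw -3.44 Fbox [-7.02 -1.48] Fz 0.85 T [-0.257  1.16   0.401] w 0.0168
```

```bash
python3 -m crank '[0,0,0.004,0.0005,-0.0002,0,0,0,0,0,0,0,0,0]'|tail -2|head -1; python3 st.py
python3 -m crank '[0,0,0,0.0005,0,0,0,0,0,0,0,0,0,0]'|tail -2|head -1; python3 st.py
python3 -m crank '[0,0,0,0.001,0,0,0,0,0,0,0,0,0,0]'|tail -2|head -1; python3 st.py
python3 -m crank '[0,0,0,0.001,0,0,0,0,0,0,0,0,0,0]'|tail -2|head -1; python3 st.py
```

```text
ft_force: [-9.3, -0.8, 3.2]
t 10.35 box-axes org [0.5567 0.0646] z 0.0402 yaw -3.23 Fbox [-9.2  -1.33] Fz 3.23 T [-0.172  1.412  0.197] w 0.017
ft_force: [-11.3, -2.3, 4.0]
t 10.55 box-axes org [0.5567 0.0646] z 0.0402 yaw -3.23 Fbox [-11.12  -2.94] Fz 4.03 T [-0.357  1.64   0.171] w 0.0168
ft_force: [-16.3, -2.3, 7.3]
t 10.75 box-axes org [0.5569 0.0646] z 0.0403 yaw -3.22 Fbox [-16.16  -3.28] Fz 7.3 T [-0.449  2.132  0.171] w 0.0167
ft_force: [-15.3, -3.3, 7.3]
t 10.95 box-axes org [0.5579 0.0646] z 0.0403 yaw -3.22 Fbox [-15.12  -4.17] Fz 7.34 T [-0.463  2.11   0.137] w 0.0167
```

```bash
python3 -m crank '[0,0,0,0,-0.0004,0.0004,0,0,0,0,0,0,0,0]'|tail -2|head -1; python3 st.py
python3 -m crank '[0,0,0,0.001,-0.0001,0,0,0,0,0,0,0,0,0]'|tail -2|head -1; python3 st.py
python3 -m crank '[0,0,0,0.001,-0.0001,0,0,0,0,0,0,0,0,0]'|tail -2|head -1; python3 st.py
```

```text
ft_force: [-12.0, 0.1, 2.8]
t 11.15 box-axes org [0.5583 0.0646] z 0.0404 yaw -3.22 Fbox [-12.    -0.64] Fz 2.79 T [-0.14   1.681  0.186] w 0.0169
ft_force: [-10.9, 0.6, 1.4]
t 11.35 box-axes org [0.5596 0.0646] z 0.0404 yaw -3.22 Fbox [-10.89  -0.08] Fz 1.45 T [-0.067  1.608  0.191] w 0.0166
ft_force: [-12.1, 0.2, 2.4]
t 11.55 box-axes org [0.5605 0.0645] z 0.0404 yaw -3.22 Fbox [-12.09  -0.48] Fz 2.39 T [-0.045  1.651  0.271] w 0.0169
```

```bash
python3 -m crank '[0,0,-0.002,0.001,-0.0001,0.0002,0,0,0,0,0,0,0,0]'|tail -2|head -1; python3 st.py
python3 -m crank '[0,0,0,0.001,-0.0001,0,0,0,0,0,0,0,0,0]'|tail -2|head -1; python3 st.py
python3 -m crank '[0,0,0,0.001,-0.0001,0,0,0,0,0,0,0,0,0]'|tail -2|head -1; python3 st.py
python3 -m crank '[0,0,0,0.001,-0.0001,0,0,0,0,0,0,0,0,0]'|tail -2|head -1; python3 st.py
```

```text
ft_force: [-9.1, 0.5, -0.5]
t 11.75 box-axes org [0.5617 0.0646] z 0.0404 yaw -3.32 Fbox [-9.1  -0.03] Fz -0.53 T [-0.033  1.39   0.391] w 0.017
ft_force: [-10.6, 0.2, -0.2]
t 11.95 box-axes org [0.5626 0.0646] z 0.0404 yaw -3.31 Fbox [-10.57  -0.46] Fz -0.18 T [0.041 1.453 0.377] w 0.0167
ft_force: [-10.2, 1.4, -0.2]
t 12.15 box-axes org [0.5636 0.0645] z 0.0404 yaw -3.32 Fbox [-10.22   0.75] Fz -0.2 T [0.049 1.488 0.331] w 0.0166
ft_force: [-9.7, 1.8, 0.8]
t 12.35 box-axes org [0.5646 0.0645] z 0.0404 yaw -3.32 Fbox [-9.84  1.23] Fz 0.85 T [0.024 1.487 0.371] w 0.0172
```

Run:
```python
from h import *
cv2.imwrite("pics/push.png",crop(get_image("side"),155,165,120,90,6))
```

```text
(no output)
```

View pics/push.png

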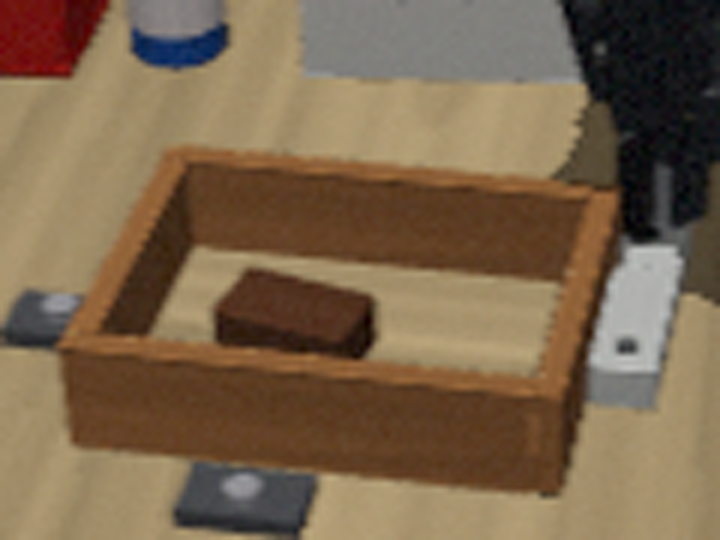

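```bash
python3 -m crank '[0,0,0,0.0005,0,0,0,0,0,0,0,0,0,0]'|tail -2|head -1; python3 st.py
python3 -m crank '[0,0,0,0.0005,0,0,0,0,0,0,0,0,0,0]'|tail -2|head -1; python3 st.py
python3 -m crank '[0,0,0,0.0005,0,0,0,0,0,0,0,0,0,0]'|tail -2|head -1; python3 st.py
```

```text
ft_force: [-10.4, 0.7, 0.8]
t 12.6 box-axes org [0.5649 0.0646] z 0.0404 yaw -3.31 Fbox [-10.38   0.04] Fz 0.77 T [-0.012  1.596  0.382] w 0.0166
ft_force: [-13.8, 0.2, 2.1]
t 12.8 box-axes org [0.5649 0.0645] z 0.0404 yaw -3.31 Fbox [-13.76  -0.65] Fz 2.06 T [-0.061  1.858  0.365] w 0.0169
ft_force: [-16.7, 1.1, 4.6]
t 13.0 box-axes org [0.5649 0.0645] z 0.0404 yaw -3.3 Fbox [-16.71   0.07] Fz 4.63 T [-0.16   2.139  0.359] w 0.0169
```

```bash
python3 -m crank '[0,0,0,-0.0016,0.0001,0.0002,0,0,0,0,0,0,0,0]'|tail -2|head -1; python3 st.py
python3 -m crank '[0,0,0,0,0.0005,0,0,0,0,0,0,0,0,0]'|tail -2|head -1; python3 st.py
python3 -m crank '[0,0,0,0,0.0005,0,0,0,0,0,0,0,0,0]'|tail -2|head -1; python3 st.py
```

```text
ft_force: [-7.5, 1.3, -2.7]
t 13.2 box-axes org [0.5649 0.0645] z 0.0405 yaw -3.32 Fbox [-7.55  0.8 ] Fz -2.7 T [0.    1.351 0.405] w 0.0171
ft_force: [-7.9, -2.4, -1.8]
t 13.4 box-axes org [0.5649 0.0646] z 0.0406 yaw -3.32 Fbox [-7.71 -2.9 ] Fz -1.76 T [-0.381  1.438  0.396] w 0.0165
ft_force: [-8.6, -4.2, -1.5]
t 13.6 box-axes org [0.5649 0.0647] z 0.0406 yaw -3.32 Fbox [-8.33 -4.67] Fz -1.51 T [-0.751  1.536  0.331] w 0.0167
```

```bash
python3 -m crank '[0,0,0,0,0.0005,0,0,0,0,0,0,0,0,0]'|tail -2|head -1; python3 st.py
python3 -m crank '[0,0,0,0,0.0005,0,0,0,0,0,0,0,0,0]'|tail -2|head -1; python3 st.py
python3 -m crank '[0,0,0,0,0.0004,0,0,0,0,0,0,0,0,0]'|tail -2|head -1; python3 st.py
```

```text
ft_force: [-8.7, -7.4, -0.6]
t 13.8 box-axes org [0.5649 0.0647] z 0.0406 yaw -3.32 Fbox [-8.23 -7.95] Fz -0.65 T [-1.148  1.634  0.357] w 0.0165
ft_force: [-9.9, -9.9, -1.5]
t 14.0 box-axes org [0.5649 0.0648] z 0.0407 yaw -3.32 Fbox [ -9.31 -10.47] Fz -1.45 T [-1.585  1.711  0.352] w 0.0168
ft_force: [-9.8, -12.5, -0.4]
t 14.2 box-axes org [0.5649 0.0648] z 0.0407 yaw -3.33 Fbox [ -9.06 -13.1 ] Fz -0.36 T [-1.934  1.736  0.283] w 0.017
```

```bash
python3 -m crank '[0,0,0.003,0,0,0,0,0,0,0,0,0,0,0]'|tail -2|head -1; python3 st.py
python3 -m crank '[0,0,0,0.0005,-0.0003,0,0,0,0,0,0,0,0,0]'|tail -2|head -1; python3 st.py
```

```text
ft_force: [-10.0, -12.1, -1.0]
t 14.4 box-axes org [0.5649 0.0648] z 0.0407 yaw -3.18 Fbox [ -9.29 -12.69] Fz -1.01 T [-1.951  1.712  0.086] w 0.0166
ft_force: [-12.0, -11.0, 0.5]
t 14.6 box-axes org [0.5649 0.0648] z 0.0407 yaw -3.18 Fbox [-11.28 -11.69] Fz 0.51 T [-1.808  1.974  0.075] w 0.0168
```

```bash
python3 -m crank '[0,0,0,0,0,0,0,0,0,0,0,0,0,0,0,0,0,0,0,0,0,0,0,0,0,0,0,0]'|tail -2|head -1; python3 st.py
python3 -m crank '[0,0,0,0,0,0,0,0,0,0,0,0,0,0,0,0,0,0,0,0,0,0,0,0,0,0,0,0,0,0,0,0,0,0,0,0,0,0,0,0,0,0]'|tail -2|head -1; python3 st.py
python3 -m crank '[0,0,0,0,0,0,0,0,0,0,0,0,0,0,0,0,0,0,0,0,0]'|tail -2|head -1; python3 st.py
python3 - <<'E'
from h import *
cv2.imwrite("pics/held.png",crop(get_image("side"),155,165,120,90,6))
E
```

```text
ft_force: [-11.9, -10.3, 0.1]
t 15.0 box-axes org [0.5649 0.0648] z 0.0407 yaw -3.18 Fbox [-11.28 -10.98] Fz 0.06 T [-1.761  2.01   0.076] w 0.0168
ft_force: [-12.7, -10.5, 0.7]
t 15.6 box-axes org [0.5649 0.0648] z 0.0407 yaw -3.18 Fbox [-12.03 -11.27] Fz 0.74 T [-1.797  2.004  0.068] w 0.0169
ft_force: [-12.0, -11.0, 0.5]
t 15.9 box-axes org [0.5649 0.0648] z 0.0407 yaw -3.19 Fbox [-11.31 -11.68] Fz 0.54 T [-1.825  2.036  0.098] w 0.0169
```

View pics/held.png

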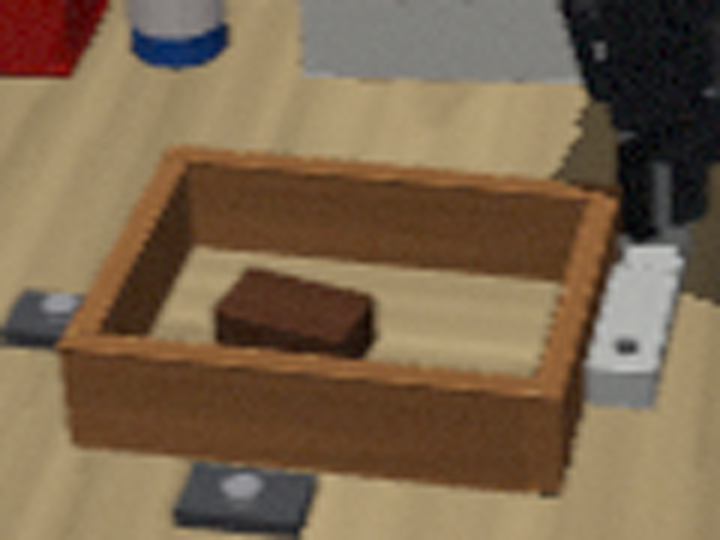

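```bash
python3 -m crank '[0,0,0,-0.0007,-0.0007,0,0,0,0,0,-0.0006,-0.0006,0,0,0,0,0,0,0,0,0]'|tail -2|head -1; python3 st.py
python3 -m crank '[0,0,0,-0.0002,-0.0002,-0.0003,0,0,0,0,0,0,0,0]'|tail -2|head -1; python3 st.py
```

```text
ft_force: [-5.3, -3.2, -4.8]
t 16.25 box-axes org [0.5649 0.0647] z 0.0406 yaw -3.19 Fbox [-5.07 -3.46] Fz -4.8 T [-0.634  1.026  0.134] w 0.0168
ft_force: [-5.4, -1.9, -3.4]
t 16.45 box-axes org [0.5649 0.0646] z 0.0405 yaw -3.19 Fbox [-5.27 -2.22] Fz -3.43 T [-0.398  1.05   0.116] w 0.0168
```

```bash
python3 -m crank '[0,0,0,-0.0004,0,-0.0003,0,0,0,0,0,0,0,0]'|tail -2|head -1; python3 st.py
python3 -m crank '[0,0,0,-0.0003,0.0001,-0.0003,0,0,0,0,0,0,0,0]'|tail -2|head -1; python3 st.py
```

```text
ft_force: [-4.5, -2.0, -1.1]
t 16.65 box-axes org [0.5648 0.0646] z 0.0405 yaw -3.19 Fbox [-4.39 -2.26] Fz -1.06 T [-0.331  0.915  0.122] w 0.0168
ft_force: [-5.1, -1.9, -0.2]
t 16.85 box-axes org [0.5648 0.0646] z 0.0403 yaw -3.19 Fbox [-4.95 -2.23] Fz -0.19 T [-0.31   0.794  0.146] w 0.0169
```

```bash
python3 -m crank '[0,0,0,0,0,0,0,0,0,0,0,0,0,0,0,0,0,0,0,0,0]' 20|tail -2|head -1; python3 st.py
python3 -m crank '[0,0,0,0,0,0,25,0,0,0,0,0,0,30,0,0,0,0,0,0,40,0,0,0,0,0,0,60,0,0,0,0,0,0,60]'; python3 st.py
```

```text
ft_force: [-4.6, -2.2, -0.9]
t 17.15 box-axes org [0.5648 0.0646] z 0.0403 yaw -3.19 Fbox [-4.46 -2.47] Fz -0.93 T [-0.404  0.849  0.092] w 0.017
time_s: 17.65
position: [0.551, 0.0157, 0.0403]
tool_rot: [[0.667, -0.745, 0.001], [-0.745, -0.667, 0.0], [0.0, -0.0, -1.0]]
ft_force: [-0.1, 1.1, -0.0]
grip_width: 0.0513
t 17.65 box-axes org [0.5651 0.0648] z 0.0403 yaw -3.19 Fbox [-0.14  1.09] Fz -0.05 T [-0.05  -0.008 -0.068] w 0.0513
```

Released; lift clear and move away from the camera's view, then check.

```bash
python3 -m crank '[0,0,0,0,0,0.01,60,0,0,0,0,0,0.02,60,0,0,0,0,0,0.03,60,0,0,0,0,0,0.04,60,0,0,0,0,0,0.04,60,0,0,0,0,0,0.04,60,0,0,0,-0.01,-0.03,0,60,0,0,0,-0.01,-0.04,0,60,0,0,0,-0.01,-0.04,0,60,0,0,0,-0.01,-0.04,0,60,0,0,0,-0.01,-0.04,0,60,0,0,0,-0.01,-0.04,0,60,0,0,0,-0.01,-0.03,0,60,0,0,0,0,0,0,60]'
python3 - <<'E'
from h import *
t=get_image("top");a=crop(t,185,95,90,115,5);b=crop(get_image("side"),155,160,120,100,4)
cv2.imwrite("pics/top_full.png",t["frame"][:,:,::-1])
im=np.zeros((575,930,3),np.uint8);im[:,:450]=a;im[:400,450:]=b
cv2.imwrite("pics/after.png",cv2.resize(im,(800,495)))
E
```

```text
time_s: 19.05
position: [0.4797, -0.2475, 0.2208]
tool_rot: [[0.664, -0.748, 0.0], [-0.748, -0.664, -0.001], [0.001, 0.0, -1.0]]
ft_force: [-0.2, 0.4, -0.0]
grip_width: 0.0509
```

View pics/after.png

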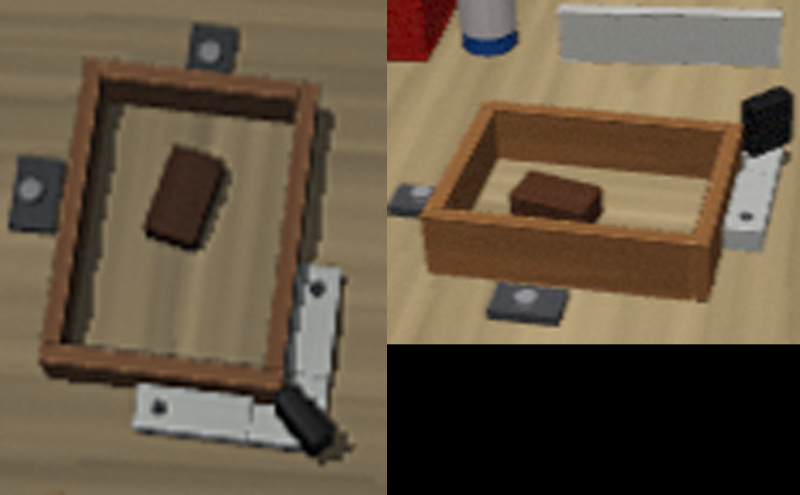

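Run:
```python
from m import *
t=get_image("top");r=t["frame"][:,:,0].astype(float);b=t["frame"][:,:,2].astype(float)
B=lambda l:(np.array([[np.cos(a),np.sin(a)],[-np.sin(a),np.cos(a)]])@l[0]).round(4)
a=np.radians(-3.45)
g=lambda u,v,z:ray(t,u,v,z)[:2]
# pixel of crop: x=185+px*930/800/5, y=95+...
k=930/800/5
def good(P):return fit(P)
F=fit([g(u,cross(r[:,u],int(181.5+(u-225)*.1),1,75),.05) for u in range(200,214)])
S=fit([g(cross(r[v],int(round(256.5-(v-122)*.125-1.2)),1,78),v,.05) for v in range(120,150)])
XO=fit([g(cross(b[v],int(185+k*325-(v-165)*.1),1,104),v,.02) for v in range(161,178)])
YO=fit([g(u,cross(b[:,u],int(95+k*408+(u-225)*.1),1,104),.02) for u in range(219,242)])
for n,l,x in(("front",F,1),("side",S,0),("xout",XO,0),("yout",YO,1)):rep(n,l,x);print(B(l))
```

```text
front pt [0.5738 0.1442] yaw -3.87
[0.5641 0.1785]
side pt [0.7094 0.0218] yaw -3.47
[0.7068 0.0644]
xout pt [ 0.6184 -0.0008] yaw -2.85
[0.6174 0.0364]
yout pt [0.5419 0.0788] yaw -4.06
[0.5362 0.1113]
```

```bash
python3 -c "
from rig import *
print(close_job(),observe()['time_s'])"
```

```text
the job is handed in; nothing more can be done
the job is handed in; nothing more can be done
```

The front is home and the square is lying on the bench against both faces of the corner. I handed the job in at about 19 s.

- **Pressing the front home:** I gripped the square by its handle and slid the front in about 8.4 mm until it met its stop. I then held both faces for about 1.3 s at about 11–12 N on the front and 11–12 N on the side. These are wrist-sensor forces that include friction, so the true split between the two faces is only approximate.
- **Peak force:** The highest wrist force was about 17 N along the front direction. It came twice: once as the front started to move, while the square also rubbed the bench, and once at the stop. That is under the 22 N bruise limit.
- **After letting go:** I eased the pressure off, opened the gripper and moved clear. The pictures show no gap at the joint.
- **Final position check:** The square's outer edges measured about 0.5 mm from where a flush fit puts them.
- **Where the checks disagreed:** The two leg edges read -2.85 and -4.06 degrees. Their mean, -3.45, matches the box's yaw. A similar spread showed before I touched the square, so I put it down to pixel error. The camera cannot confirm flushness finer than about 0.5 mm.

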